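# Collar the shell former and take its surface temperature

## Task

Get the tartlet-shell former ready for a temperature reading: slip the loose steel collar over the upright core until it sits flat on the plate and let go of it, then take the surface thermometer out of its holder and bring it gently down, upright, with its whole foot inside the circle marked on top of the core, pressed lightly so that the sprung foot is pushed in about half-way. Finish while still holding the thermometer there like that: do not let go of it, and keep it clear of the collar, which stays seated. Leave the tins, the tub and the brush where they are.

Things in the scene. Friction and masses are not known exactly. Their poses are not given: they have to be found in the camera images.
- former: tartlet-shell former, fixed: aluminium plate 160 (its x) x 200 (its y) mm, flat top 40 mm above the bench, in its middle one upright round steel core, 36 mm diameter, rising 60 mm from the plate (core top 100 mm above the bench), 2 mm rounded rim. Black knob (look only) on one long side. Origin: on the core axis at bench height; z up
- seat (a point): point on the core's axis at the plate's top face (foot of the core, 40 mm above the bench), where the collar's underside comes to sit
- spot (a point): centre of the marked circle (thin dark line, 24 mm inside diameter) on the flat top of the core, 100 mm above the bench, on the core's axis
- collar: plain steel collar (tube ring), loose, at first lying flat on the bench: 54 mm outside diameter, 40 mm bore, 30 mm high, about 0.2 kg; slips over the core with 2 mm clearance all round; round, so it can be gripped across at any yaw. Origin: centre of its underside; z along its bore, up
- collar_mid (a point): centre of the collar, half-way up its bore (15 mm above its underside)
- holder: thermometer holder, fixed: a grey block 80 x 80 x 70 mm high with an 18 mm vertical through hole in its middle. Origin: centre of its underside; z up. Holder and collar start on opposite sides of the former, either way round
- probe: surface thermometer, loose, about 0.165 kg, upright in the holder: black square handle 24 x 24 x 80 mm, its underside resting on the holder top; below it a 13 mm steel stem 40 mm long, then the sprung foot, a 12 mm disc, face 58 mm below the handle underside when free. Lift 65 mm or more to clear the holder. Origin: centre of the handle underside; z up the handle; x, y square to its flat sides
- probe_foot (a point): centre of the face of the thermometer's sprung foot (moves with the foot)
- probe_tip (a joint): how far the foot is pushed into the stem, m: 0 = free, 0.012 = fully in, 0.006 = half-way. Spring: it begins to move at about 1 N, half-way takes about 4 N, fully in about 7 N
- tin_a: dark steel tartlet tin, 68 mm wide, 22 mm high, loose on the bench; leave alone. Origin: centre of its underside
- tin_b: a second such tin on the other side; leave alone. Origin: centre of its underside
- tub: open white plastic tub 90 x 180 x 65 mm, beyond the former; leave alone. Origin: centre of its underside
- brush: pastry brush lying on the bench beyond the former; leave alone
Things that resemble listed ones, but are neither listed nor needed, are in the scene too. Of the things that look like the holder, take the one that is nearest to the robot's base at the start.

How it is judged (in metres and radians):
On the way, in this order (a step that is already met when the one before it is completed fails the run):
1. the collar sits flat on the plate round the core, let go of, with the thermometer still in its holder (horizontal distance between collar_mid and seat below 0.005 m and z of collar_mid in the frame of former below 0.059 m and angle between the z axis of collar and the z axis of former, either way round below 0.06 rad and contact force between collar and the fingers below 0.1 N and horizontal distance between probe and holder below 0.03 m), for 0.2 s.
2. the thermometer is lifted clear of its holder in the gripper (z of probe_foot in the frame of holder above 0.072 m and contact force between probe and the fingers above 1 N), for 0.1 s.
At the end, for the whole second after the job is handed in: Collar seated (5 mm of the core axis, 4 mm of the plate, flat within 0.06 rad), untouched; gripper holds the thermometer upright within 0.12 rad, foot within 7 mm of the circle centre, pushed in 3 to 9.5 mm, 1 to 9 N on the former; it touches neither holder nor collar (horizontal distance between collar_mid and seat below 0.005 m and z of collar_mid in the frame of former below 0.059 m and angle between the z axis of collar and the z axis of former, either way round below 0.06 rad and contact force between collar and the fingers below 0.1 N and horizontal distance between probe_foot and spot below 0.007 m and distance between probe_foot and spot below 0.009 m and angle between probe's own z axis and vertical below 0.12 rad and value of joint probe_tip between 0.003 and 0.0095 m and contact force between probe and former between 1 and 9 N and contact force between probe and the fingers above 1 N and contact force between probe and holder below 0.1 N and contact force between probe and collar below 0.1 N); the arm keeps its last pose, push and grip.
It fails at once if a tin, the tub or the brush is moved more than 25 mm (distance of any of tin_a, tin_b, tub, brush from where it was at the start of the episode above 0.025 m).
It fails at once if the thermometer is jabbed against the former with more than 20 N (contact force between probe and former above 20 N).
It also fails if it takes over 64 s, if anything falls off the work surface, if the arm or the gripper's body presses on something with over 40 N, if the wrist force passes 120 N, or if a joint passes its speed limit or range.

## Robot

A 7-joint arm with a two-finger parallel gripper is mounted at the origin on the work surface. World frame = base frame: x ahead of the robot, y to its left, z up, the work surface at z = 0. Lengths are in mm, angles in rad, forces in N, time in s.
With the tool pointing down it reaches from about 400 to 925 mm from the base axis. Payload 5.6 kg.
Tool frame: the origin (TCP) lies at the very end of the fingers, on their centre line; the grasp point (between the pads) lies 19 mm behind it (robot.pinch_z is the distance from the TCP to the grasp point, in mm); z points along the fingers, y is the line along which they close (so a half turn about z gives the same grasp; the last joint's range is limited). The gripper opens to 85 mm and grips with 20 to 120 N. Pads are 22 mm wide; open, the fingers measure 114 mm over their backs; the gripper's body (76 mm by 85 mm) begins 54 mm behind the grasp point. The pads swing forward as they close: fully open they stand 13 mm farther back than shut.
Start: joints at [1.233, 0.468, -0.012, 1.603, 0.006, 1.071, -0.056], TCP at [188.815, -621.978, 231.29] pointing down, gripper open.
Joint ranges: [-2.53, 2.53], [-0.31, 2.02], [-1.57, 1.55], [0.28, 2.44], [-1.29, 4.43], [0.15, 1.84], [-2.92, 2.92]. Speed limits (rad/s): [2.57, 2.57, 3.14, 3.14, 3.14, 3.14, 3.14].

## Interface

Orientations are given as a unit quaternion [w, x, y, z].
In Python, from plant import robot gives the robot as it stands.
- The arm moves only by the tool send_rows, never from a script. Its argument "moves" is a list of rows, each an object with "offset": the shift along the world's x, y, z in m, a list of three; "twist": the turn, a rotation vector about the world's x, y, z in rad, a list of three. In form: [{"offset": [x, y, z], "twist": [ax, ay, az]}, ...]. A call has 1 to 8 rows; each row shifts and turns the commanded pose from where the row before left it; what a row does not reach is not made up. A row lasts 1/8 s, in which the tool goes at most 62.5 mm and 10.7 degrees, less where a joint would pass 70% of its speed; a pose out of reach is approached as far as the arm can. A call with a gripper value outside its range is refused whole. "gripper" is the finger opening in m, from 0 to 0.0854, set as the call begins (left out, the last holds). The fingers move at their own pace and stop on an object; "force" is the grip in N (left out, the last holds). Time passes only in rows, so rows that do not move let the fingers close. It gives the time, the measured TCP pose, the force, the opening and the grip force at its end, in the units of the state.
- robot.observe(): the state, without advancing time (a new reading comes with each control period).
- robot.get_image(name): name is "scene" or "top" or "wrist"; returns a dict with "frame" (384x512x3 uint8, red, green, blue), "mtx" (3x3 intrinsics, pixels), "rvec" (rotation vector, rad) and "tvec" (3), from world to camera coordinates, as OpenCV has them. Camera axes: x right, y down, z forward; pixel columns grow to the right and rows downward; lengths in mm; the calibration is good to about 2 mm. The wrist camera is an equidistant fisheye: a pixel r from the principal point sees the ray r / f radians off the axis. A picture is of the moment at which its call begins. There is no depth.
- robot.sign_off(): hands the job in; it is judged then, once.
The state is a dict: "time_s": time; "joints": joint angles; "qvel": joint speeds; "effort": joint torques, N m; "eef_pos": TCP position; "orientation": TCP orientation; "force": force on the tool from outside, world axes, zero at the start; "wrist_torque": the same for the moment, N m; "opening": finger opening in mm; "finger_force": force on a finger pad.
Only numpy, scipy, OpenCV 4.12 (cv2) and the standard library are available. Lean on these libraries where they do the work, as an engineer would, in place of code of your own. Each camera call takes 0.05 s, during which the arm holds its last target. There are 200 camera calls.

## Working session

There is one attempt and no reset: what is moved stays moved. The work goes in short steps, Python scripts to look and compute and a tool call to move; the robot and the scene stay as the last step left them, time stands still between calls to the robot, and variables do not carry over. Pictures are saved under pics/ and viewed, at most 10 in all, crops included, and the job is handed in when it is done.

Besides the shell and the picture viewer there is one more tool, called after ">>>" as name([rows], argument=value, ...), one row to a line, values as JSON. send_rows: Moves the arm, as the interface text tells. Its arguments: {"type":"object","properties":{"moves":{"type":"array"},"gripper":{"type":"number"},"force":{"type":"number"}},"required":["moves"]}

```bash
mkdir -p pics
cat > h.py <<'E'
import cv2, numpy as np
from plant import robot
def grab(n,fn):
    im=robot.get_image(n); cv2.imwrite(f'pics/{fn}.png',im['frame'][:,:,::-1]); np.savez(f'pics/{fn}.npz',**im); return im
def ray(im,px,fish=False):
    K=np.array(im['mtx'],float);R=cv2.Rodrigues(np.array(im['rvec'],float))[0];t=np.array(im['tvec'],float).reshape(3)
    x=(px[0]-K[0,2])/K[0,0];y=(px[1]-K[1,2])/K[1,1]
    if fish:
        r=np.hypot(x,y);s=np.sin(r)/r if r>1e-9 else 1.;d=np.array([x*s,y*s,np.cos(r)])
    else: d=np.array([x,y,1.])
    return -R.T@t, R.T@d
def onz(im,px,z,fish=False):
    c,d=ray(im,px,fish); return (c+d*(z-c[2])/d[2]).round(1)
E
python3 - <<'E'
from h import *
a=grab('top','t0');b=grab('scene','s0')
cv2.imwrite('pics/both.png',cv2.resize(a['frame'][:,:,::-1],(800,600)))
cv2.imwrite('pics/sc.png',cv2.resize(b['frame'][:,:,::-1],(800,600)))
print(robot.observe()); print(ray(a,(256,192)),ray(b,(256,192)))
E
```

```text
{'time_s': 0.1, 'joints': array([ 1.23300049,  0.4683021 , -0.01158517,  1.60352948,  0.00601744,
        1.07137352, -0.05625178]), 'qvel': array([-0.00049479, -0.00150597,  0.0002184 , -0.00110073, -0.00090059,
       -0.00011768,  0.0013636 ]), 'effort': array([ 6.95216822e-04, -5.33524668e+01,  2.14202399e-02, -2.51968181e+01,
        1.14520537e-02,  4.26649261e-03,  1.00434434e-06]), 'eef_pos': array([ 188.63350248, -621.51269193,  230.42598787]), 'orientation': array([-7.67728817e-04,  9.89158008e-01,  1.46853031e-01, -1.83439626e-04]), 'force': array([0.87457106, 0.48990418, 0.1828142 ]), 'wrist_torque': array([ 0.00591289, -0.01291199, -0.01666035]), 'finger_force': 0.0, 'opening': 85.35873138264992}
(array([ 516.6242925 ,   60.73330983, 1055.72065831]), array([ 9.76142877e-02, -9.17507591e-04, -9.95262317e-01])) (array([1086.94038185,  777.4321205 ,  743.35662799]), array([-0.4682281 , -0.63307818, -0.61645494]))
```

View pics/both.png

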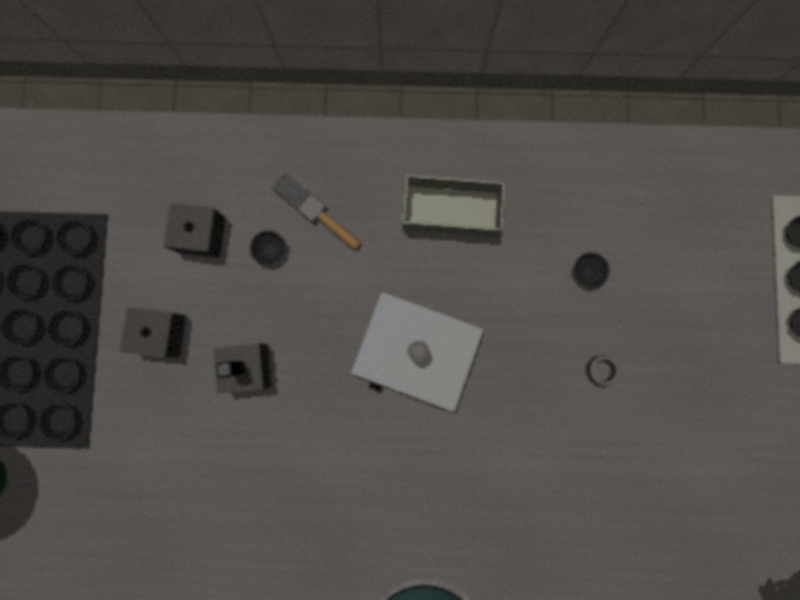

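View pics/sc.png

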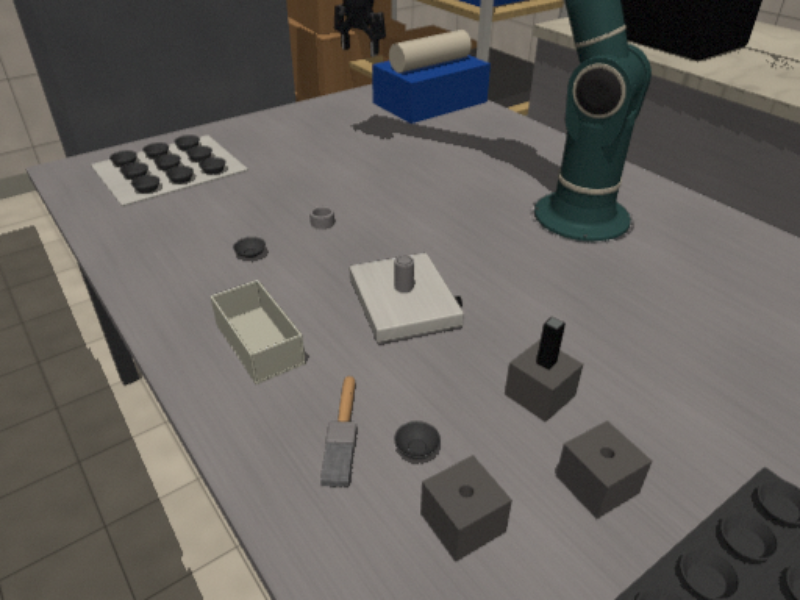

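The top view shows the core at about (420,352), the collar at (601,370), and the thermometer in the nearest block at (230,369), all in 800-px coordinates. The scene view shows the same: core top at (403,262), collar at (321,217), and handle top at (553,325).

Run:
```python
from h import *
a=dict(np.load('pics/t0.npz'));b=dict(np.load('pics/s0.npz'))
s=.64
print('core top',onz(a,(419*s,349*s),100),'scene',onz(b,(403*s,260*s),100))
print('collar',onz(a,(600*s,370*s),30),'scene',onz(b,(321*s,212*s),30))
print('probe',onz(a,(225*s,369*s),150),'scene',onz(b,(553*s,324*s),150))
pl=[onz(a,(u*s,v*s),40) for u,v in [(382,293),(482,331),(455,411),(352,373)]]
print('plate',pl,np.mean(pl,0))
ho=[onz(a,(u*s,v*s),70) for u,v in [(215,348),(261,345),(262,390),(215,393)]]
print('holder',ho,np.mean(ho,0))
```

```text
core top [527.8  25.5 100. ] scene [525.8  26.3 100. ]
collar [ 499.3 -305.6   30. ] scene [ 501.6 -310.6   30. ]
probe [487.2 337.2 150. ] scene [489.2 341.7 150. ]
plate [array([628.2,  92.9,  40. ]), array([563.8, -89.8,  40. ]), array([420.3, -43.2,  40. ]), array([482.5, 142.5,  40. ])] [523.7  25.6  40. ]
holder [array([520.5, 381.2,  70. ]), array([527.8, 301. ,  70. ]), array([450.1, 295.2,  70. ]), array([442.9, 376.5,  70. ])] [485.325 338.475  70.   ]
```

>>> send_rows([
  {"offset":[0.038,0.038,0],"twist":[0,0,-0.037]},
  {"offset":[0.039,0.039,0],"twist":[0,0,-0.037]},
  {"offset":[0.039,0.039,0],"twist":[0,0,-0.037]},
  {"offset":[0.039,0.039,-0.01],"twist":[0,0,-0.037]},
  {"offset":[0.039,0.039,-0.01],"twist":[0,0,-0.037]},
  {"offset":[0.039,0.039,-0.01],"twist":[0,0,-0.037]},
  {"offset":[0.039,0.039,-0.01],"twist":[0,0,-0.037]},
  {"offset":[0.039,0.041,-0.01],"twist":[0,0,-0.037]},
])

```text
time_s: 1.1
eef_pos: [500.6, -307.7, 180.7]
orientation: [0.0, 1.0, -0.001, -0.0]
force: [1.4, 0.5, -0.1]
opening: 85.3
finger_force: 0.0
```

>>> send_rows([
  {"offset":[0,0,-0.02],"twist":[0,0,0]},
  {"offset":[0,0,-0.02],"twist":[0,0,0]},
  {"offset":[0,0,0],"twist":[0,0,0]},
])

```text
time_s: 1.48
eef_pos: [498.6, -308.1, 139.5]
orientation: [-0.001, 1.0, -0.0, -0.002]
force: [-0.4, -0.3, -0.1]
opening: 85.5
finger_force: 0.0
```

Run:
```python
from h import *
w=grab('wrist','w1');cv2.imwrite('pics/w1.png',cv2.resize(w['frame'][:,:,::-1],(800,600)))
o=robot.observe();print(o['time_s'],o['eef_pos'],o['orientation'],o['force']);print(w['mtx'],ray(w,(256,192),True))
```

```text
1.525 [ 499.31873796 -308.75517293  140.70722003] [-4.20276735e-04  9.99999373e-01 -6.41081510e-04 -8.16213835e-04] [ 0.34357782 -0.30612807  0.37708061]
[[297.31863964   0.         257.57855096]
 [  0.         297.31863964 195.77710121]
 [  0.           0.           1.        ]] (array([ 572.8044   , -308.3311578,  280.9786354]), array([-0.27874166,  0.00779761, -0.96033447]))
```

View pics/w1.png

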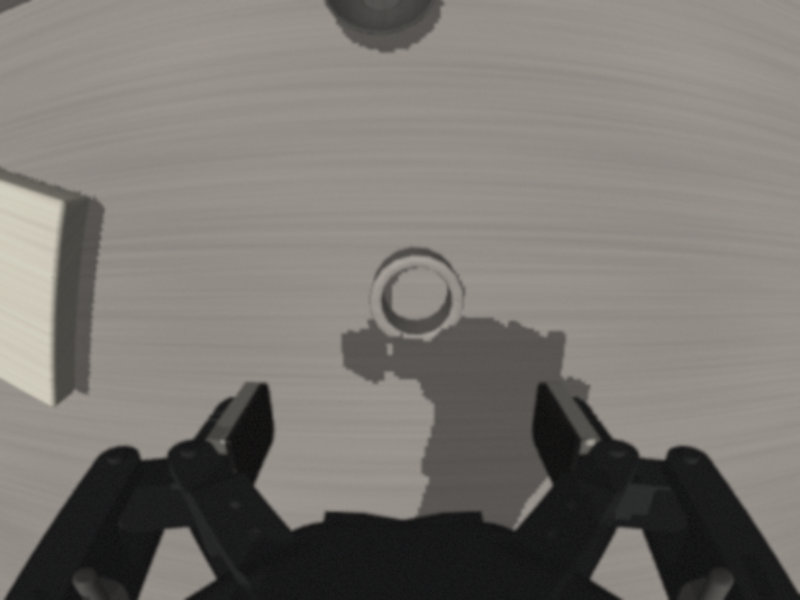

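The wrist view shows the collar's top ring centred at about (417,297), in 800-px coordinates.

Run:
```python
from h import *
w=dict(np.load('pics/w1.npz'))
s=.64
for p in [(417,297),(371,297),(464,297),(417,255),(417,340)]: print(p,onz(w,(p[0]*s,p[1]*s),30,True))
a=dict(np.load('pics/t0.npz'))
g=cv2.cvtColor(w['frame'],cv2.COLOR_RGB2GRAY)
print(g[190,225:305:2]); print(g[150:225,267])
```

```text
(417, 297) [ 501.7 -315.8   30. ]
(371, 297) [ 501.7 -290.    30. ]
(464, 297) [ 501.7 -342.4   30. ]
(417, 255) [ 525.7 -315.7   30. ]
(417, 340) [ 475.9 -316.1   30. ]
[143 143 144 144 144 138 139 151 148 122  67  81  87 131 144 142 143 143
 143 144 144 143 143 143 143 143 143 143 143 142 101  66 117 143 142 128
 133 143 142 144]
[146 143 143 143 144 145 140 130 109  84  75  75  84 112 143 159 162 154
 145 136 128 128 138 143 144 146 145 146 148 149 148 147 144 144 146 144
 143 144 145 145 143 144 146 145 145 144 145 145 146 146 146 144 141 134
 112  90  79  78  76  78  78  79  78  94 128 144 124  99  87  85  85  84
  86  86  87]
```

>>> send_rows([
  {"offset":[0.002,-0.005,-0.02],"twist":[0,0,0]},
  {"offset":[0,0,-0.03],"twist":[0,0,0]},
  {"offset":[0,0,-0.03],"twist":[0,0,0]},
  {"offset":[0,0,-0.025],"twist":[0,0,0]},
  {"offset":[0,0,-0.015],"twist":[0,0,0]},
  {"offset":[0,0,-0.01],"twist":[0,0,0]},
  {"offset":[0,0,-0.005],"twist":[0,0,0]},
  {"offset":[0,0,0],"twist":[0,0,0]},
])

```text
time_s: 2.52
eef_pos: [502.0, -314.1, 6.5]
orientation: [0.0, 1.0, -0.001, 0.0]
force: [0.6, 0.2, 0.1]
opening: 85.1
finger_force: 0.0
```

>>> send_rows([
  {"offset":[0,0,0],"twist":[0,0,0]},
  {"offset":[0,0,0],"twist":[0,0,0]},
  {"offset":[0,0,0],"twist":[0,0,0]},
  {"offset":[0,0,0],"twist":[0,0,0]},
  {"offset":[0,0,0],"twist":[0,0,0]},
  {"offset":[0,0,0],"twist":[0,0,0]},
], gripper=0.045, force=30)

```text
time_s: 3.28
eef_pos: [502.3, -314.4, 7.4]
orientation: [0.0, 1.0, -0.001, 0.001]
force: [-0.9, -0.2, 5.4]
opening: 53.1
finger_force: 31.2
```

>>> send_rows([
  {"offset":[0,0,0.015],"twist":[0,0,0]},
  {"offset":[0,0,0.04],"twist":[0,0,0]},
  {"offset":[0,0,0.05],"twist":[0,0,0]},
  {"offset":[0,0.03,0.04],"twist":[0,0,0]},
  {"offset":[0.005,0.055,0],"twist":[0,0,0]},
  {"offset":[0.005,0.055,0],"twist":[0,0,0]},
  {"offset":[0.005,0.055,0],"twist":[0,0,0]},
  {"offset":[0.005,0.045,0],"twist":[0,0,0]},
])

```text
time_s: 4.28
eef_pos: [521.6, -71.5, 152.1]
orientation: [-0.0, 1.0, 0.0, 0.0]
force: [0.7, -0.2, -2.3]
opening: 53.1
finger_force: 32.4
```

>>> send_rows([
  {"offset":[0,0,0],"twist":[0,0,0]},
  {"offset":[0,0,0],"twist":[0,0,0]},
])

```text
time_s: 4.53
eef_pos: [521.7, -74.6, 151.7]
orientation: [0.0, 1.0, -0.001, 0.0]
force: [0.5, 0.5, -2.3]
opening: 53.2
finger_force: 32.5
```

Run:
```python
from h import *
w=grab('wrist','w2');cv2.imwrite('pics/w2.png',cv2.resize(w['frame'][:,:,::-1],(800,600)))
o=robot.observe();print(o['time_s'],o['eef_pos'],o['orientation'],o['force'],o['opening'])
```

```text
4.575 [521.58763125 -75.31082652 151.55902025] [ 4.22046599e-04  9.99998871e-01 -1.44187904e-03 -4.56460673e-06] [ 0.28052261 -0.58634309 -2.26563657] 53.061367837402315
```

View pics/w2.png

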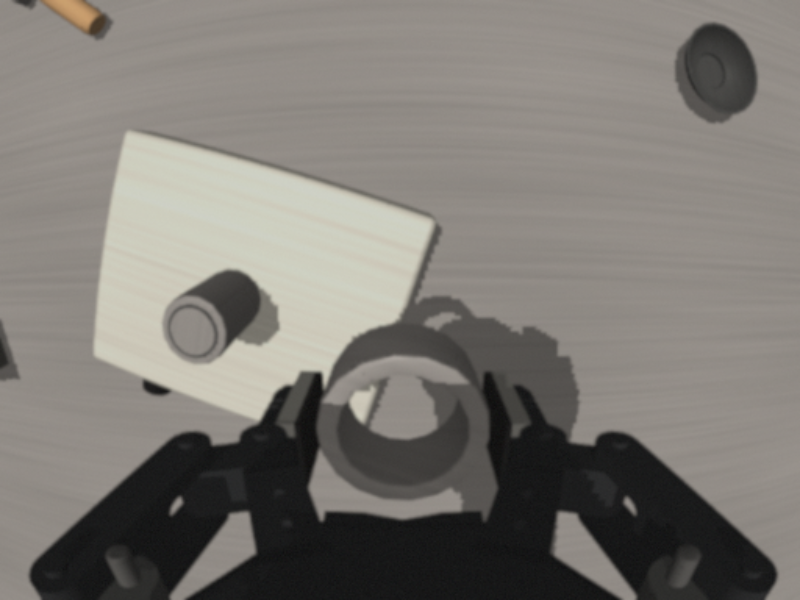

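The wrist view shows the marked circle centred at about (193,330). The held collar's top rim spans x 318–489 and y 354–499, in 800-px coordinates.

Run:
```python
from h import *
w=dict(np.load('pics/w2.npz'));s=.64
for p in [(193,330),(169,330),(217,330),(193,306),(193,355)]: print('circ',p,onz(w,(p[0]*s,p[1]*s),100,True))
for p in [(318,425),(489,425),(403,354),(403,499),(337,425),(470,425)]: print('collar',p,onz(w,(p[0]*s,p[1]*s),174.5,True))
g=cv2.cvtColor(w['frame'],cv2.COLOR_RGB2GRAY)
print(g[211,100:150]);print(g[182:236,123]);print(g[225:325,258])
```

```text
circ (193, 330) [525.5  25.2 100. ]
circ (169, 330) [525.3  38.7 100. ]
circ (217, 330) [525.7  12.3 100. ]
circ (193, 306) [537.4  23.4 100. ]
circ (193, 355) [512.6  27.3 100. ]
collar (318, 425) [522.3 -49.  174.5]
collar (489, 425) [ 522.2 -100.4  174.5]
collar (403, 354) [545.7 -74.5 174.5]
collar (403, 499) [493.7 -74.5 174.5]
collar (337, 425) [522.5 -54.8 174.5]
collar (470, 425) [522.4 -94.5 174.5]
[200 201 201 190 166 148 135 120 108 125 136 138 138 140 140 140 138 140
 139 139 141 140 140 140 140 140 138 138 138 140 141 139 137 138 138 134
 119  93  95 119 137 141 139 126  93  65  53  51  52  51]
[194 165 122  86  73  74  81 107 136 147 145 139 125 101  94 118 136 142
 141 141 141 141 141 140 141 141 140 140 140 140 140 139 140 140 140 140
 140 140 139 140 140 140 141 138 127 107 107 127 136 144 165 186 195 196]
[ 78  86 112 142 158 157 152 149 146 145 141 140 137 135 133 137 139 140
 141 141 140 140 141 142 142 141 142 142 140 141 141 140 140 140 138 140
 141 141 140 140 139 141 141 142 144 142 141 142 142 141 140 140 143 144
 143 128  95  66  61  63  61  62  62  63  64  62  61  62  63  63  62  62
  63  63  63  64  62  65  66  66  65  62  62  63  65  73  81  87  90  88
  85  85  83  85  99 125 138 143 143 143]
```

>>> send_rows([
  {"offset":[0.002,0.04,0],"twist":[0,0,0]},
  {"offset":[0.002,0.04,0],"twist":[0,0,0]},
  {"offset":[0.001,0.02,-0.01],"twist":[0,0,0]},
  {"offset":[0,0,-0.015],"twist":[0,0,0]},
  {"offset":[0,0,-0.012],"twist":[0,0,0]},
  {"offset":[0,0,0],"twist":[0,0,0]},
  {"offset":[0,0,0],"twist":[0,0,0]},
])

```text
time_s: 5.45
eef_pos: [527.0, 25.0, 114.3]
orientation: [0.0, 1.0, -0.001, 0.0]
force: [-0.6, -1.0, -1.5]
opening: 53.4
finger_force: 32.5
```

Run:
```python
from h import *
w=grab('wrist','w3');cv2.imwrite('pics/w3.png',cv2.resize(w['frame'][200:340,160:350,::-1],(760,560)))
o=robot.observe();print(o['time_s'],o['eef_pos'],o['orientation'],o['force'],o['opening'])
```

```text
5.5 [527.18267728  25.29848891 114.59396159] [ 6.90846507e-05  9.99999145e-01 -1.26710554e-03  3.15374203e-04] [ 0.16744087 -0.56048814 -0.22567882] 53.119807763779846
```

View pics/w3.png

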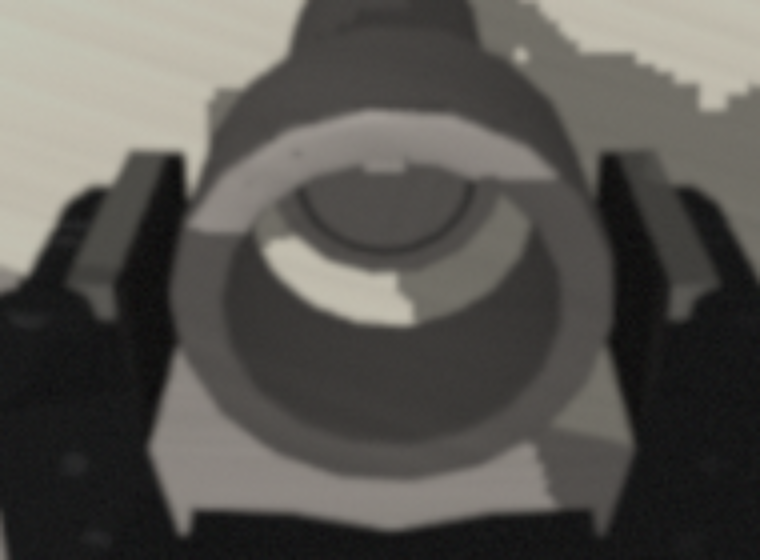

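The close-up shows the core's near rim at crop (388,272), with the marked circle's sides at columns 300 and 475. The collar's lower bore edge is at (391,325) and its top rim spans columns 170–612.

Run:
```python
from h import *
w=dict(np.load('pics/w3.npz'))
q=lambda u,v,z:onz(w,(160+u/4,200+v/4),z,True)
print('core near',q(388,272,100)[0]+18,'circ near (r12.x)',q(388,248,100)[0]+12)
print('circ sides',q(300,190,100),q(475,190,100))
print('collar bottom near',q(391,325,107.4)[0]+20, 'top far outer/near outer',q(391,110,137.4)[0]-27,q(391,478,137.4)[0]+27,'bore near top',q(391,443,137.4)[0]+20)
print('collar sides',q(170,300,137.4),q(612,300,137.4),'bore',q(224,300,137.4),q(560,300,137.4))
```

```text
core near 526.3 circ near (r12.x) 524.5
circ sides [522.3  38.5 100. ] [522.2  12.8 100. ]
collar bottom near 523.5 top far outer/near outer 523.8 526.2 bore near top 525.1
collar sides [526.2  51.2 137.4] [526.   -0.9 137.4] bore [526.4  44.7 137.4] [526.3   5.3 137.4]
```

>>> send_rows([
  {"offset":[0.0005,0.0005,-0.005],"twist":[0,0,0]},
  {"offset":[0,0,-0.006],"twist":[0,0,0]},
  {"offset":[0,0,-0.006],"twist":[0,0,0]},
  {"offset":[0,0,-0.006],"twist":[0,0,0]},
  {"offset":[0,0,0],"twist":[0,0,0]},
])

```text
time_s: 6.12
eef_pos: [526.8, 26.5, 90.6]
orientation: [0.0, 1.0, -0.001, -0.001]
force: [-0.0, 0.3, -1.9]
opening: 53.2
finger_force: 32.5
```

Collar bottom is well below the core top with no resistance, so it is on.

>>> send_rows([
  {"offset":[0,0,-0.01],"twist":[0,0,0]},
  {"offset":[0,0,-0.01],"twist":[0,0,0]},
  {"offset":[0,0,-0.01],"twist":[0,0,0]},
  {"offset":[0,0,-0.006],"twist":[0,0,0]},
  {"offset":[0,0,-0.003],"twist":[0,0,0]},
  {"offset":[0,0,-0.002],"twist":[0,0,0]},
  {"offset":[0,0,0],"twist":[0,0,0]},
])

```text
time_s: 7.0
eef_pos: [527.4, 26.5, 50.3]
orientation: [0.0, 1.0, -0.001, 0.0]
force: [-0.2, 0.8, -2.1]
opening: 53.5
finger_force: 32.5
```

>>> send_rows([
  {"offset":[0,0,-0.001],"twist":[0,0,0]},
  {"offset":[0,0,-0.001],"twist":[0,0,0]},
  {"offset":[0,0,-0.0005],"twist":[0,0,0]},
  {"offset":[0,0,0],"twist":[0,0,0]},
])

```text
time_s: 7.5
eef_pos: [527.3, 26.5, 47.8]
orientation: [0.0, 1.0, -0.001, -0.0]
force: [-0.8, -1.1, -2.2]
opening: 53.6
finger_force: 32.5
```

>>> send_rows([
  {"offset":[0,0,-0.0005],"twist":[0,0,0]},
  {"offset":[0,0,-0.0005],"twist":[0,0,0]},
  {"offset":[0,0,0],"twist":[0,0,0]},
])

```text
time_s: 7.88
eef_pos: [527.4, 26.6, 47.4]
orientation: [0.0, 1.0, -0.001, 0.0]
force: [-2.3, 0.1, 5.2]
opening: 53.6
finger_force: 33.0
```

>>> send_rows([
  {"offset":[0,0,0],"twist":[0,0,0]},
  {"offset":[0,0,0],"twist":[0,0,0]},
  {"offset":[0,0,0],"twist":[0,0,0]},
  {"offset":[0,0,0],"twist":[0,0,0]},
  {"offset":[0,0,0.01],"twist":[0,0,0]},
  {"offset":[0,0,0.03],"twist":[0,0,0]},
  {"offset":[0,0,0.04],"twist":[0,0,0]},
  {"offset":[0,0,0.04],"twist":[0,0,0]},
], gripper=0.085)

```text
time_s: 8.88
eef_pos: [527.2, 26.6, 168.6]
orientation: [-0.0, 1.0, -0.001, 0.0]
force: [0.7, -0.1, -0.5]
opening: 84.7
finger_force: 0.0
```

Run:
```python
from h import *
w=grab('wrist','w4');cv2.imwrite('pics/w4.png',cv2.resize(w['frame'][:,:,::-1],(800,600)))
o=robot.observe();print(o['time_s'],o['eef_pos'],o['force'],o['opening'])
```

```text
8.925 [530.4662661   26.95809403 173.88499011] [ 0.92830009 -0.10207854  2.38594039] 85.5573770193885
```

View pics/w4.png

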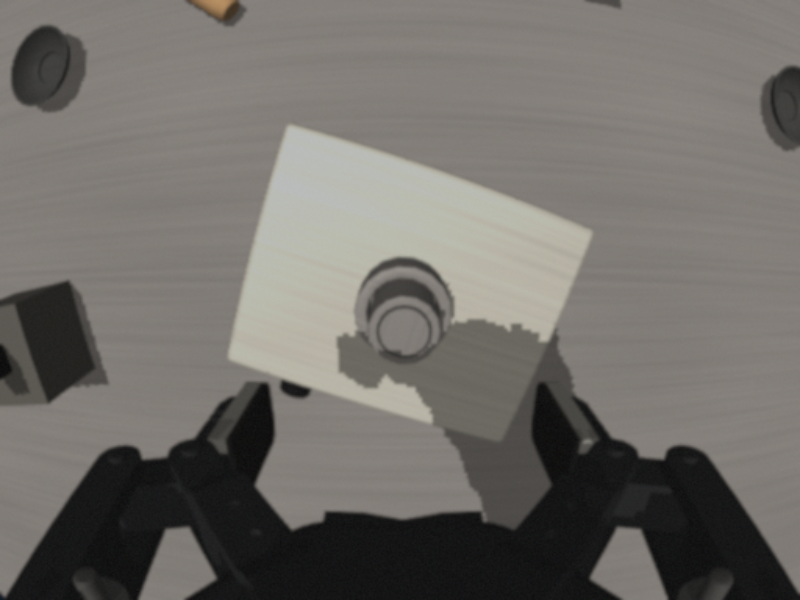

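The collar is seated flat round the core, with the marked circle centred at (404,331). Next is the probe.

>>> send_rows([
  {"offset":[0,0.02,0.03],"twist":[0,0,0]},
  {"offset":[-0.006,0.04,0.03],"twist":[0,0,0]},
  {"offset":[-0.007,0.05,0.005],"twist":[0,0,0]},
  {"offset":[-0.007,0.05,0],"twist":[0,0,0]},
  {"offset":[-0.007,0.05,0],"twist":[0,0,0]},
  {"offset":[-0.007,0.05,0],"twist":[0,0,0]},
  {"offset":[-0.006,0.05,0],"twist":[0,0,0]},
  {"offset":[0,0.002,0],"twist":[0,0,0]},
])

```text
time_s: 9.93
eef_pos: [485.1, 343.3, 232.2]
orientation: [-0.001, 1.0, 0.003, -0.0]
force: [-0.2, -0.9, -0.4]
opening: 85.0
finger_force: 0.0
```

>>> send_rows([
  {"offset":[0,0,0],"twist":[0,0,0]},
  {"offset":[0,0,0],"twist":[0,0,0]},
])

```text
time_s: 10.18
eef_pos: [488.0, 336.8, 231.9]
orientation: [0.0, 1.0, -0.002, 0.0]
force: [-0.4, -0.5, -0.4]
opening: 85.2
finger_force: 0.0
```

Run:
```python
from h import *
w=grab('wrist','w5');cv2.imwrite('pics/w5.png',cv2.resize(w['frame'][:,:,::-1],(800,600)))
o=robot.observe();print(o['time_s'],o['eef_pos'],o['force'],o['opening'])
w=dict(np.load('pics/w4.npz'));print(onz(w,(404*.64,331*.64),100,True))
```

```text
10.225 [488.04578759 336.8184656  231.93669919] [ 0.11083282 -0.83235123  0.34779342] 84.86996213085598
[525.2  26.1 100. ]
```

View pics/w5.png

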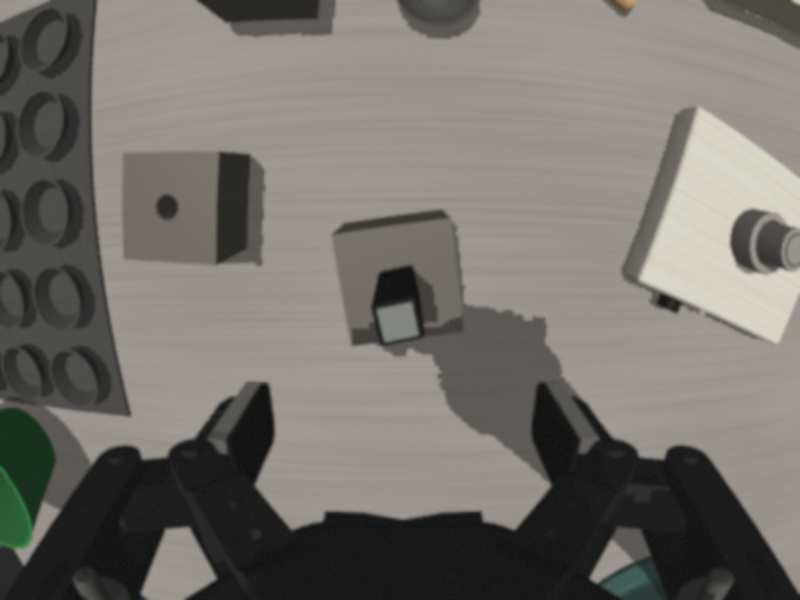

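The wrist view shows the handle's top face with corners at about (375,306), (415,300), (423,337) and (383,344), in 800-px coordinates.

Run:
```python
from h import *
w=dict(np.load('pics/w5.npz'))
g=cv2.cvtColor(w['frame'],cv2.COLOR_RGB2GRAY)
m=((g>100)*255).astype('uint8')[185:225,232:278]
n,l,st,c=cv2.connectedComponentsWithStats(m);print(st,c)
k=l[200-185+6,255-232]
cnt=np.argwhere(l==k)[:,::-1].astype(np.float32)+[232,185]
P=np.float32([onz(w,p,150,True)[:2] for p in cnt])
print(P.mean(0),cv2.minAreaRect(P))
```

```text
[[   0    0   46   40 1133]
 [   0    0    7   25  135]
 [  10    9   26   25  477]
 [  41   22    5    2   10]
 [   0   35   17    5   68]
 [  28   37    7    3   17]] [[25.69285084 18.62488967]
 [ 2.28888889 11.11111111]
 [22.19287212 20.69392034]
 [43.         22.5       ]
 [ 6.51470588 37.25      ]
 [30.70588235 38.17647059]]
[486.39304 339.63208] ((486.32122802734375, 339.70751953125), (17.900131225585938, 17.784147262573242), 11.853078842163086)
```

>>> send_rows([
  {"offset":[0,0.003,-0.01],"twist":[0,0,0.095]},
  {"offset":[0,0,-0.02],"twist":[0,0,0.095]},
  {"offset":[0,0,-0.03],"twist":[0,0,0]},
  {"offset":[0,0,-0.03],"twist":[0,0,0]},
  {"offset":[0,0,-0.03],"twist":[0,0,0]},
  {"offset":[0,0,-0.015],"twist":[0,0,0]},
  {"offset":[0,0,-0.005],"twist":[0,0,0]},
  {"offset":[0,0,0],"twist":[0,0,0]},
])

```text
time_s: 11.22
eef_pos: [487.8, 341.6, 92.4]
orientation: [-0.0, 0.996, 0.094, 0.0]
force: [0.6, -0.6, -0.1]
opening: 85.3
finger_force: 0.0
```

>>> send_rows([
  {"offset":[0,0,0],"twist":[0,0,0]},
  {"offset":[0,0,0],"twist":[0,0,0]},
  {"offset":[0,0,0],"twist":[0,0,0]},
  {"offset":[0,0,0],"twist":[0,0,0]},
  {"offset":[0,0,0],"twist":[0,0,0]},
  {"offset":[0,0,0],"twist":[0,0,0]},
  {"offset":[0,0,0],"twist":[0,0,0]},
], gripper=0.015, force=40)

```text
time_s: 12.1
eef_pos: [487.5, 341.5, 92.1]
orientation: [0.0, 0.996, 0.094, 0.0]
force: [-0.2, -1.8, 5.9]
opening: 23.4
finger_force: 44.2
```

>>> send_rows([
  {"offset":[0,0,0.01],"twist":[0,0,0]},
  {"offset":[0,0,0.015],"twist":[0,0,0]},
  {"offset":[0,0,0.02],"twist":[0,0,0]},
  {"offset":[0,0,0.025],"twist":[0,0,0]},
  {"offset":[0,0,0.025],"twist":[0,0,0]},
  {"offset":[0,0,0.025],"twist":[0,0,0]},
  {"offset":[0,0,0.01],"twist":[0,0,0]},
  {"offset":[0,0,0],"twist":[0,0,0]},
])

```text
time_s: 13.1
eef_pos: [487.5, 341.7, 222.8]
orientation: [-0.0, 0.996, 0.094, 0.001]
force: [0.6, -0.3, -2.9]
opening: 23.5
finger_force: 43.4
```

>>> send_rows([
  {"offset":[0.004,-0.03,0],"twist":[0,0,0]},
  {"offset":[0.006,-0.045,0],"twist":[0,0,0]},
  {"offset":[0.006,-0.05,0],"twist":[0,0,0]},
  {"offset":[0.006,-0.05,0],"twist":[0,0,0]},
  {"offset":[0.006,-0.045,0],"twist":[0,0,0]},
  {"offset":[0.005,-0.02,0],"twist":[0,0,0]},
  {"offset":[0,0,0],"twist":[0,0,0]},
  {"offset":[0,0,0],"twist":[0,0,0]},
])

```text
time_s: 14.1
eef_pos: [519.7, 102.8, 221.2]
orientation: [-0.0, 0.995, 0.095, -0.001]
force: [-0.3, -0.2, -2.5]
opening: 23.5
finger_force: 43.3
```

Run:
```python
from h import *
w=grab('wrist','w6');cv2.imwrite('pics/w6.png',cv2.resize(w['frame'][:,:,::-1],(800,600)))
o=robot.observe();print(o['time_s'],o['eef_pos'],o['orientation'],o['force'],o['opening'])
```

```text
14.15 [519.74408931 103.1186132  221.37756125] [-3.46695594e-04  9.95444974e-01  9.53361671e-02 -4.45673416e-04] [ 0.05310079  0.38967732 -1.67684898] 23.71069325315517
```

View pics/w6.png

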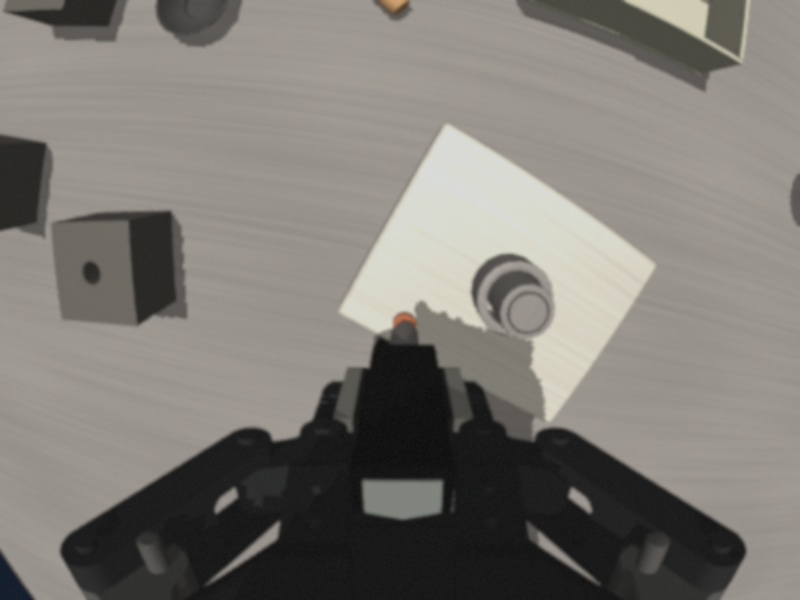

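The wrist view shows the orange foot at about x 392–416 with its far edge at y ≈ 312, and the marked circle centred at (528,312).

Run:
```python
from h import *
w=dict(np.load('pics/w6.npz'));s=.64
f=w['frame'].astype(int);m=(f[...,0]-f[...,2]>40);m[:190]=0;m[230:]=0;m[:,240:280]&=True
ys,xs=np.nonzero(m[:,240:280]);xs+=240;print(xs.min(),xs.max(),ys.min(),ys.max())
for z in (142,145):
  print('foot L/R',onz(w,(xs.min(),205),z,True),onz(w,(xs.max()+1,205),z,True),'far',onz(w,(xs.mean(),ys.min()),z,True))
print('circle',onz(w,(528*s,312*s),100,True))
```

```text
251 265 200 208
foot L/R [518.5 108.  142. ] [520.7  96.5 142. ] far [523.5 103.6 142. ]
foot L/R [519.5 108.1 145. ] [521.7  96.7 145. ] far [524.4 103.8 145. ]
circle [525.1  26.3 100. ]
```

>>> send_rows([
  {"offset":[0.0035,-0.03,0],"twist":[0,0,0]},
  {"offset":[0.003,-0.03,0],"twist":[0,0,0]},
  {"offset":[0.001,-0.0165,0],"twist":[0,0,0]},
  {"offset":[0,0,-0.01],"twist":[0,0,0]},
  {"offset":[0,0,-0.012],"twist":[0,0,0]},
  {"offset":[0,0,-0.008],"twist":[0,0,0]},
  {"offset":[0,0,0],"twist":[0,0,0]},
  {"offset":[0,0,0],"twist":[0,0,0]},
])

```text
time_s: 15.15
eef_pos: [528.0, 25.4, 191.9]
orientation: [-0.0, 0.996, 0.094, 0.0]
force: [-0.0, -1.0, -2.1]
opening: 23.4
finger_force: 43.3
```

Run:
```python
from h import *
w=grab('wrist','w7');a=w['frame'][150:270,190:330,::-1]
b=grab('scene','s7')['frame'][130:230,200:316,::-1]
cv2.imwrite('pics/w7.png',np.hstack([cv2.resize(a,(400,344)),cv2.resize(b,(400,344))]))
o=robot.observe();print(o['time_s'],o['eef_pos'],o['orientation'],o['force'],o['opening'])
```

```text
15.25 [528.09838378  25.22933839 192.14950583] [-4.99026738e-06  9.95540431e-01  9.43351826e-02  3.52313215e-04] [-0.45873782  0.9213629  -1.60021459] 23.37883962476512
```

View pics/w7.png

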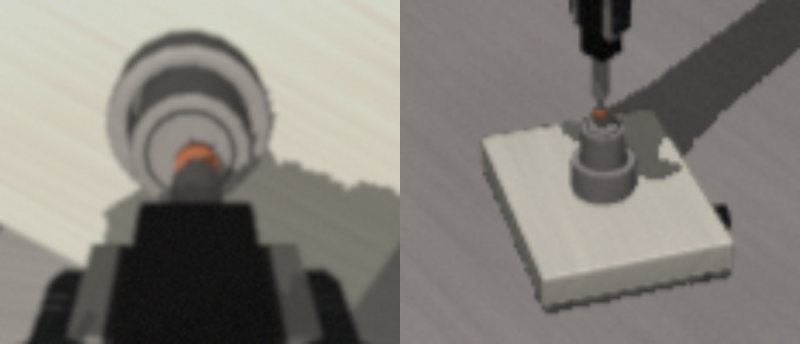

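The wrist crop shows the circle at about x 147–234 and y 108–186, with the orange foot at x 175–219 and its far edge at y ≈ 143. The scene crop shows the probe upright above the core.

Run:
```python
from h import *
w=dict(np.load('pics/w7.npz'));k=140/400
q=lambda u,v,z:onz(w,(190+u*k,150+v*120/344),z,True)
print('circle L R far',q(147,147,100),q(234,147,100),q(190,108,100))
for z in (112,113): print('foot L R far',q(175,160,z),q(219,160,z),q(197,143,z))
```

```text
circle L R far [524.4  38.5 100. ] [529.1  13.8 100. ] [538.1  28.4 100. ]
foot L R far [526.   30.3 112. ] [528.3  18.4 112. ] [532.   25.3 112. ]
foot L R far [526.4  30.3 113. ] [528.6  18.5 113. ] [532.3  25.3 113. ]
```

>>> send_rows([
  {"offset":[0,0.002,-0.002],"twist":[0,0,0]},
  {"offset":[0,0,-0.003],"twist":[0,0,0]},
  {"offset":[0,0,-0.003],"twist":[0,0,0]},
  {"offset":[0,0,-0.001],"twist":[0,0,0]},
  {"offset":[0,0,0],"twist":[0,0,0]},
  {"offset":[0,0,0],"twist":[0,0,0]},
])

```text
time_s: 16.0
eef_pos: [527.9, 27.0, 182.9]
orientation: [0.0, 0.996, 0.094, 0.0]
force: [-0.2, 0.6, -1.9]
opening: 23.2
finger_force: 43.3
```

```bash
cat > f.py <<'E'
from h import *
F=[];Z=[]
for i in range(6):
    robot.get_image('wrist');o=robot.observe();F.append(o['force'][2]);Z.append(o['eef_pos'])
print(o['time_s'],np.mean(F),np.std(F),np.mean(Z,0))
E
python3 f.py
```

```text
16.3 -2.266709114805319 0.6708864232227006 [527.87662968  27.01721269 182.86964398]
```

>>> send_rows([
  {"offset":[0,0,-0.001],"twist":[0,0,0]},
  {"offset":[0,0,-0.001],"twist":[0,0,0]},
  {"offset":[0,0,-0.001],"twist":[0,0,0]},
  {"offset":[0,0,-0.001],"twist":[0,0,0]},
  {"offset":[0,0,-0.001],"twist":[0,0,0]},
  {"offset":[0,0,0],"twist":[0,0,0]},
])

```text
time_s: 17.05
eef_pos: [527.8, 27.0, 177.9]
orientation: [0.0, 0.996, 0.094, 0.0]
force: [-0.2, -1.0, 0.4]
opening: 23.5
finger_force: 43.5
```

```bash
python3 f.py
```

```text
17.35 0.7278521137715751 0.4765125715057995 [527.83707587  27.01442202 177.86481585]
```

>>> send_rows([
  {"offset":[0,0,-0.001],"twist":[0,0,0]},
  {"offset":[0,0,-0.001],"twist":[0,0,0]},
  {"offset":[0,0,0],"twist":[0,0,0]},
  {"offset":[0,0,0],"twist":[0,0,0]},
])

```text
time_s: 17.85
eef_pos: [527.9, 27.0, 175.9]
orientation: [0.0, 0.996, 0.094, 0.0]
force: [-0.5, -0.5, 1.7]
opening: 23.6
finger_force: 43.7
```

```bash
python3 f.py;python3 - <<'E'
from h import *
w=grab('wrist','w8');a=w['frame'][150:270,190:330,::-1]
b=grab('scene','s8')['frame'][130:230,200:316,::-1]
cv2.imwrite('pics/w8.png',np.hstack([cv2.resize(a,(400,344)),cv2.resize(b,(400,344))]))
E
```

```text
18.15 1.4555654951646912 0.5427573521144914 [527.8533614  27.0035628 175.8393363]
```

View pics/w8.png

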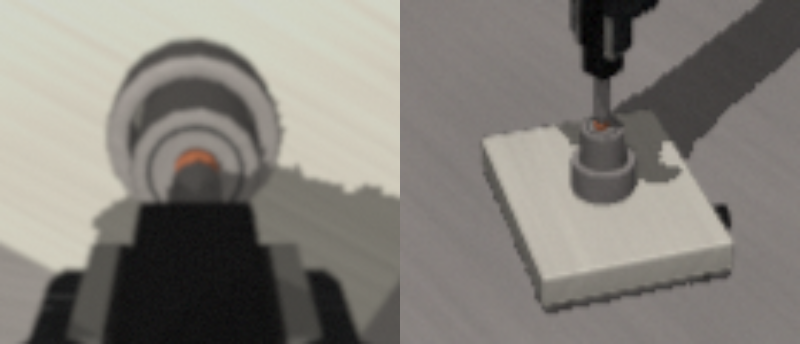

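The foot is centred in the circle (column ≈197 against circle sides at 148 and 244, far-edge gap of about 6 mm). The push is about 3.7 N and the collar is clear.

```bash
python3 -c "
from plant import robot
print(robot.sign_off())"
```

```text
the job is handed in; nothing more can be done
None
```

I handed the job in: the collar is seated on the plate and released, and the gripper is still holding the thermometer upright on the marked circle, pressed with about 3.7 N (roughly half-way in). No verdict was returned.

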